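# Close the casting mould with its steel plates

### The arm

A 6-joint arm with a two-finger parallel gripper is mounted at the origin on the work surface. World frame = base frame: x ahead of the robot, y to its left, z up, the work surface at z = 0. Lengths are in mm, angles in degrees, forces in N, time in s.
With the tool pointing down it reaches from about 200 to 875 mm from the base axis. Payload 3.4 kg.
Tool frame: the origin (TCP) lies at the very end of the fingers, on their centre line; the grasp point (between the pads) lies 19 mm behind it; z points along the fingers, y is the line along which they close (so a half turn about z gives the same grasp; the last joint's range is limited). The gripper opens to 94 mm and grips with 3 to 60 N. Pads are 16 mm wide; open, the fingers measure 119 mm over their backs; the gripper's body (75 mm by 177 mm) begins 78 mm behind the grasp point.
Start: joints at [-73.568, 15.808, 86.224, -0, 77.962, -6.933], TCP at [228.043, -527.884, 205.493] pointing down, gripper open.
Joint ranges: [-165.64, 165.64], [-43.16, 119.46], [12.63, 154.43], [-67.54, 247.53], [6.08, 155.33], [-154.97, 154.97]. Speed limits (degrees/s): [147.25, 147.25, 180, 180, 180, 180].

### API

Orientations are given as a 3x3 rotation matrix whose columns are the frame's x, y, z axes.
In Python, from plant import robot gives the robot as it stands.
- The arm moves only by the tool shift_gripper, called after "Emit:" by a JSON object that holds its "method" and its "body", one argument or row to a line. Schema: {"type":"object","properties":{"increments":{"type":"object","properties":{"segments":{"type":"array","items":{"type":"array","items":{"type":"number"},"minItems":7,"maxItems":7},"minItems":1,"maxItems":12}},"additionalProperties":false,"required":["segments"]},"only":{"type":"string"},"quiet":{"type":"boolean"},"lines":{"type":"string"}},"required":["increments"],"additionalProperties":false}. increments is an object whose key "segments" holds a list of rows, 1 to 12 of them, each of 7 numbers: a rotation vector rx, ry, rz in units of 2 degrees, then dx, dy, dz in shares of the most that a row can go, 1 being 62.5 mm, then the opening from 0.0 (shut) to 1.0 (fully open); each row shifts and turns the commanded pose from where the row before left it, along the tool's axes as they then stand; what a row does not reach is not made up. A row lasts 1/8 s, in which the tool goes at most 62.5 mm and 10.7 degrees, less where a joint would pass 70% of its speed; a pose out of reach is approached as far as the arm can. The fingers move at their own pace and stop on an object; the grip force is fixed at half the most. Time passes only in rows, so rows that do not move let the fingers close. The tool returns the time, the measured TCP pose, the force, the opening and the grip force at its end. only (a regular expression) keeps the lines of the reply that match it, lines (a string "A,B") keeps lines A to B, and quiet returns only ok. Input that does not fit is refused with a message, and nothing moves.
- robot.observe(): the state, without advancing time (a new reading comes with each control period).
- robot.grab_frame(name): name is "scene" or "top" or "wrist"; returns a dict with "image" (480x640x3 uint8, red, green, blue), "intrinsics" (3x3 intrinsics, pixels), "pose" (4x4, takes a point from camera to world coordinates); the wrist camera has in their place "T_tool_cam" (4x4, takes a point from camera to tool coordinates, whose origin is the TCP and whose axes are the flange's). Camera axes: x right, y up, looking along -z (the intrinsics and any distortion apply to the point x, -y, -z); pixel columns grow to the right and rows downward; lengths in mm; the calibration is good to about 2 mm. A picture is of the moment at which its call begins: read the wrist's pose just before it. There is no depth.
- robot.job_done(): hands the job in; it is judged then, once.
The state is a dict: "time": time; "q": joint angles; "joint_vel": joint speeds; "effort": joint torques, N m; "eef_pos": TCP position; "tool_rot": TCP orientation; "ft_force": force on the tool from outside, world axes, zero at the start; "moment": the same for the moment, N m; "opening": opening from 0.0 (shut) to 1.0 (fully open); "grasp_force": force on a finger pad.
Only numpy, scipy, OpenCV 4.12 (cv2) and the standard library are available. Lean on these libraries where they do the work, as an engineer would, in place of code of your own. Each camera call takes 0.05 s, during which the arm holds its last target. There are 200 camera calls.

### The job

Close the plaster mould with the two thin steel plates that lie flat on the wooden riser. Take the long narrow plate first: slide it along the riser until one end sticks well out over the riser's open front edge, the one towards the robot, pick it up there by its two long sides, and lay it centred and lengthwise along the top of the mould; only then do the same with the shorter, wider plate and stack it centred and square on the first, without letting either plate drop. Leave everything else on the bench where it stands.

Things in the scene. Friction and masses are not known exactly. Their poses are not given: they have to be found in the camera images.
- riser: Fixed low wooden platform, 240 (x) by 380 (y) mm, its flat top 50 mm above its origin (centre of its underside, on the bench). Its -x edge (local x = -120 mm) is the open front edge, facing the robot. A strip 12 mm high runs along the back of the top (local x = 108 to 120 mm). Board 18 mm thick on two legs at local y = 145 to 175 mm either side. Before the front edge is free bench but for the jar.
- mould: Fixed plaster casting mould, a block 150 (x) by 44 (y) mm with a trough 120 by 24 mm open at the top, on a wooden base 200 by 84 mm, 12 mm thick. Its top is 65 mm above its origin, which is the centre of the base's underside on the bench. Its x axis is its length; the block is narrower than both plates, so fingers can pass beside it.
- mould_top (a point): Centre of the mould's top face, where the long plate's centre goes; axes as the mould's.
- cover: Loose bare steel plate, the long narrow one: 150 (x) by 56 (y) by 4 mm, about 0.26 kg (varies by 25 percent). Origin at the centre of its underside, x along its length. It starts flat on the riser.
- weight: Loose bare steel plate, the shorter, wider one: 110 (x) by 68 (y) by 4 mm, about 0.23 kg (varies by 25 percent). Origin at the centre of its underside, x along its length. It starts flat on the riser beside the other plate; either may be the left one.
- cover_end1 (a point): Middle of the long plate's +x end, 75 mm from its centre.
- cover_end2 (a point): Middle of the long plate's -x end, 75 mm from its centre.
- weight_end1 (a point): Middle of the short plate's +x end, 55 mm from its centre.
- weight_end2 (a point): Middle of the short plate's -x end, 55 mm from its centre.
- pot: Bystander: small loose lidded pot, 40 mm across, 55 mm high, standing on the riser between the plates; origin at its foot's centre.
- jar: Bystander: small loose amber glass jar, 40 mm across, 70 mm high, on the bench just before the riser's front edge; origin at its foot's centre. It can stand in the fingers' way.
- cup: Bystander: white cup, 64 mm across, 75 mm high, on the bench beside the mould's base; origin at its foot's centre.
- tape: Bystander: roll of paper tape lying flat, 90 mm across, 25 mm high; origin at its foot's centre.
- brush: Bystander: brush lying flat on the bench at the left, in front of the riser.

How it is judged (in metres and radians):
On the way, in this order (a step that is already met when the one before it is completed fails the run):
1. the long plate lies flat on the riser with one end at least 25 mm out over the open front edge (x of any of cover_end1, cover_end2 in the frame of riser below -0.145 m and z of cover in the frame of riser between 0.047 and 0.053 m and angle between cover's own z axis and vertical below 0.06 rad and contact force between cover and riser above 0.1 N), for 0.1 s.
2. the long plate lies on the mould, centred and along it, let go (horizontal distance between cover and mould_top below 0.012 m and angle between the x axis of cover and the x axis of mould, either way round below 0.12 rad and z of cover in the frame of mould between 0.062 and 0.068 m and angle between cover's own z axis and vertical below 0.04 rad and linear speed of cover below 0.02 m/s and contact force between cover and the fingers below 0.1 N), for 0.2 s.
3. after that, the short plate lies flat on the riser with one end at least 25 mm out over the open front edge (x of any of weight_end1, weight_end2 in the frame of riser below -0.145 m and z of weight in the frame of riser between 0.047 and 0.053 m and angle between weight's own z axis and vertical below 0.06 rad and contact force between weight and riser above 0.1 N), for 0.1 s.
At the end, for the whole second after the job is handed in: The long plate lies flat on the mould, centred within 12 mm and along it within 0.12 rad; the short plate lies flat on the long one, centred on it within 12 mm and along it within 0.12 rad; both at rest and let go (all of step 2 and horizontal distance between weight and cover below 0.012 m and angle between the x axis of weight and the x axis of cover, either way round below 0.12 rad and z of weight in the frame of mould between 0.066 and 0.072 m and angle between weight's own z axis and vertical below 0.04 rad and linear speed of weight below 0.02 m/s and contact force between weight and the fingers below 0.1 N); the robot touches nothing.
It fails at once if a bystander (pot, jar, cup, tape or brush) is moved more than 25 mm (distance of any of pot, jar, cup, tape, brush from where it was at the start of the episode above 0.025 m).
It fails at once if a plate falls: it moves faster than 0.4 m/s with no finger touching it, or comes down to within 20 mm of the bench ((linear speed of cover above 0.4 m/s and contact force between cover and the fingers below 0.05 N) or (linear speed of weight above 0.4 m/s and contact force between weight and the fingers below 0.05 N) or height (world z) of any of cover, weight below 0.02 m).
It also fails if it takes over 72 s, if anything falls off the work surface, if the arm or the gripper's body presses on something with over 40 N, if the wrist force passes 120 N, or if a joint passes its speed limit or range.

## Working session

There is one attempt and no reset: what is moved stays moved. The work goes in short steps, Python scripts to look and compute and a tool call to move; the robot and the scene stay as the last step left them, time stands still between calls to the robot, and variables do not carry over. Pictures are saved under pics/ and viewed, at most 10 in all, crops included, and the job is handed in when it is done.

```bash
ls; mkdir -p pics
```

Run:
```python
from plant import robot
import cv2,numpy as np
np.set_printoptions(precision=3,suppress=True)
for n in ("scene","top"):
    f=robot.grab_frame(n); cv2.imwrite(f"pics/{n}0.png",f["image"][:,:,::-1]); print(n,f["intrinsics"],f["pose"],[k for k in f])
s=robot.observe();print(s)
```

```text
pics
plant.py
scene [[492.34    0.    311.5  ]
 [  0.    492.34  241.489]
 [  0.      0.      1.   ]] [[   0.778   -0.459    0.43   992.265]
 [   0.629    0.563   -0.537 -591.789]
 [   0.005    0.688    0.726  822.435]
 [   0.       0.       0.       1.   ]] ['image', 'intrinsics', 'pose']
top [[475.649   0.    314.125]
 [  0.    475.649 238.319]
 [  0.      0.      1.   ]] [[   0.025    0.982   -0.19   342.057]
 [  -1.       0.025   -0.001  -34.119]
 [   0.004    0.19     0.982 1105.629]
 [   0.       0.       0.       1.   ]] ['image', 'intrinsics', 'pose']
{'time': 0.1, 'q': array([-73.569,  15.843,  86.286,  -0.002,  77.963,  -6.934]), 'joint_vel': array([-0.055, -0.041, -0.184, -0.054,  0.012,  0.045]), 'effort': array([  0.001, -40.545, -23.778,   0.07 ,   0.03 ,  -0.   ]), 'eef_pos': array([ 227.868, -527.376,  204.711]), 'tool_rot': array([[ 0.918,  0.397, -0.   ],
       [ 0.397, -0.918,  0.002],
       [ 0.   , -0.002, -1.   ]]), 'ft_force': array([-0.416,  0.466, -0.181]), 'moment': array([0.055, 0.035, 0.073]), 'grasp_force': 0.0, 'opening': 0.9994512791040318}
```

View pics/top0.png

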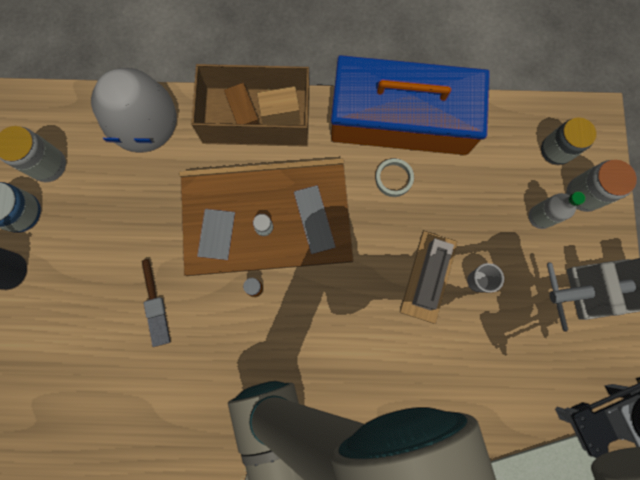

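View pics/scene0.png

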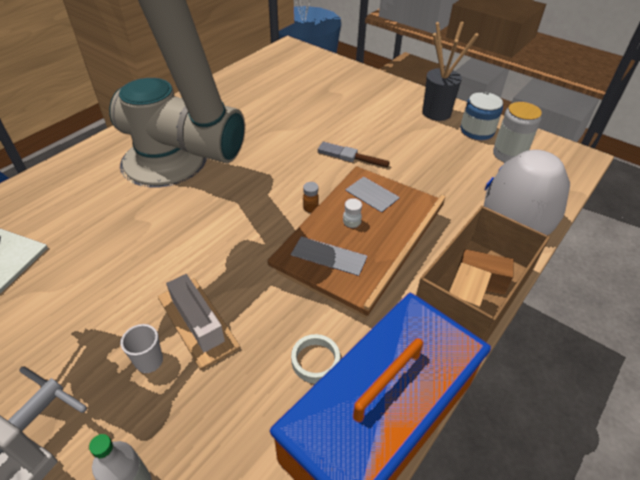

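The top view shows the riser at about x 182–352, y 160–275. The long plate is at (314,218), the short plate at (216,234), the pot at (262,224) and the jar at (252,287). The mould is at (430,276), with the cup at (487,278). The scene view shows the same layout, with the front edge and the jar on the robot's side.

Create h.py:
```python
from plant import robot
import cv2,numpy as np
np.set_printoptions(precision=1,suppress=True)
def ray(K,T,uv,z):
    uv=np.atleast_2d(np.asarray(uv,float)); d=np.c_[(uv-K[:2,2])/[K[0,0],K[1,1]],np.ones(len(uv))]*[1,-1,-1]
    d=d@T[:3,:3].T; o=T[:3,3]; return o+d*((z-o[2])/d[:,2])[:,None]
def proj(K,T,P):
    p=(np.atleast_2d(P)-T[:3,3])@T[:3,:3]*[1,-1,-1]; p=p@K.T; return p[:,:2]/p[:,2:]
def blobs(img,mask,box,amin=150):
    m=np.zeros_like(mask); x0,y0,x1,y1=box; m[y0:y1,x0:x1]=mask[y0:y1,x0:x1]
    cs=cv2.findContours(m,cv2.RETR_EXTERNAL,cv2.CHAIN_APPROX_NONE)[0]
    return sorted([c for c in cs if cv2.contourArea(c)>amin],key=cv2.contourArea)[::-1]
def rect(f,c,z):
    P=ray(f["intrinsics"],f["pose"],c[:,0,:],z)[:,:2].astype(np.float32)
    (cx,cy),(w,h),a=cv2.minAreaRect(P)
    if w<h: w,h,a=h,w,a+90
    return np.array([cx,cy,w,h,(a+90)%180-90])
```

Run:
```python
from h import *
from types import SimpleNamespace
f=robot.grab_frame("top"); g=robot.grab_frame("scene")
def sat(im): 
    h=cv2.cvtColor(im,cv2.COLOR_RGB2HSV); return h
for name,f,box in (("top",f,(184,170,350,265)),("scene",g,(275,165,440,300))):
    h=sat(f["image"]); m=((h[...,1]<70)&(h[...,2]>40)).astype(np.uint8)*255
    for c in blobs(h,m,box,100): 
        print(name,cv2.contourArea(c),cv2.boundingRect(c),"z54",rect(f,c,54))
f=robot.grab_frame("top");h=sat(f["image"])
for p in [(430,276),(440,250),(424,290),(415,310),(450,240),(252,287),(252,280),(487,278),(192,200),(316,210),(322,240),(300,240),(330,262)]: print(p,f["image"][p[1],p[0]],h[p[1],p[0]])
a=cv2.resize(f["image"][225:330,390:520,::-1],None,fx=6,fy=5.7,interpolation=cv2.INTER_CUBIC)
b=cv2.resize(f["image"][150:300,175:375,::-1],None,fx=4,fy=4,interpolation=cv2.INTER_CUBIC)
cv2.imwrite("pics/mould.png",cv2.resize(f["image"][225:330,390:520,::-1],None,fx=5,fy=5,interpolation=cv2.INTER_CUBIC)); cv2.imwrite("pics/riser.png",b)
```

```text
top 1540.0 (294, 185, 41, 69) z54 [590.6 -31.5 150.8  57.5  17.1]
top 1390.0 (198, 209, 37, 51) z54 [550.5 189.1 110.5  68.8  -5. ]
top 313.5 (253, 214, 20, 22) z54 [574.2  84.7  49.   43.    2.4]
scene 1424.0 (291, 237, 76, 39) z54 [589.9 -31.3 151.2  59.5  17.3]
scene 1302.0 (343, 177, 56, 51) z54 [545.4 145.2 159.4 112.7  84.8]
scene 160.5 (303, 182, 16, 14) z54 [425.7 111.2  47.7  36.1 -50.7]
(430, 276) [82 79 74] [19 25 82]
(440, 250) [67 64 61] [15 23 67]
(424, 290) [83 79 75] [15 25 83]
(415, 310) [138 108  67] [ 17 131 138]
(450, 240) [153 120  75] [ 17 130 153]
(252, 287) [112 113 113] [ 90   2 113]
(252, 280) [110 113 113] [ 90   7 113]
(487, 278) [66 64 63] [10 12 66]
(192, 200) [113  75  39] [ 15 167 113]
(316, 210) [104 107 106] [ 80   7 107]
(322, 240) [63 64 64] [90  4 64]
(300, 240) [111  74  38] [ 15 168 111]
(330, 262) [57 38 20] [ 15 166  57]
```

View pics/mould.png

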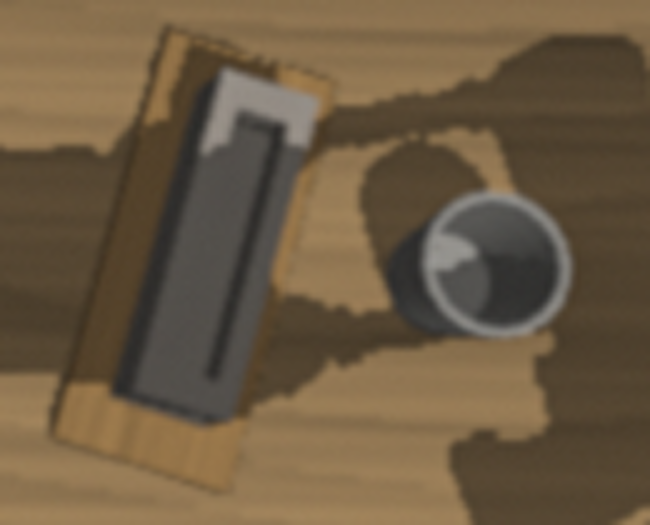

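View pics/riser.png

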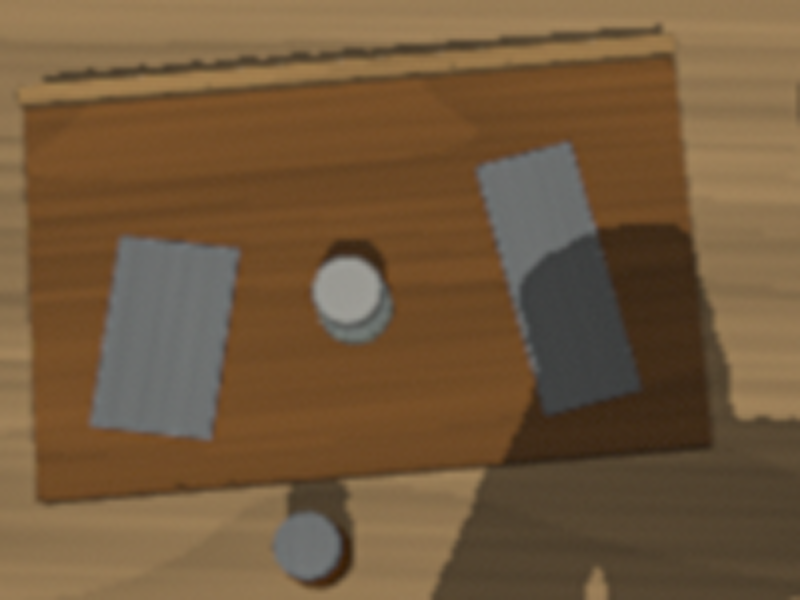

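The crops show the corners I need, in crop pixels.
- **Mould top face:** corners are about (222,68), (320,98) and (232,422). The base corners are (168,28), (335,80), (230,492) and (52,435).
- **Riser:** front corners are at (40,502) and (711,448).

The plates measured at their true sizes, so these positions can be trusted.

Run:
```python
from h import *
f=robot.grab_frame("top");g=robot.grab_frame("scene"); K,T=f["intrinsics"],f["pose"]
R=lambda uv,z:ray(K,T,uv,z)[:,:2]
c=lambda p,s,o:(np.array(p)+.5)/s-.5+np.array(o)
fr=R(c([(40,502),(711,448)],4,(175,150)),50); print("riser front",fr)
v=fr[1]-fr[0];L=np.hypot(*v);yaw=np.degrees(np.arctan2(-v[0]*-1,-v[1]))  # +y dir = fr0-fr1
e=(fr[0]-fr[1])/L; ex=np.array([e[1],-e[0]]); print("len",L,"x axis",ex,np.degrees(np.arctan2(ex[1],ex[0])),"centre",fr.mean(0)+120*ex)
b=R(c([(168,28),(335,80),(230,492),(52,435)],5,(390,225)),12).astype(np.float32); print("base",b,cv2.minAreaRect(b),b.mean(0))
t=R(c([(222,68),(320,98),(232,422),(130,393)],5,(390,225)),65).astype(np.float32); print("blk",t,cv2.minAreaRect(t),t.mean(0))
# masks: block + base
for n,F,box in (("top",f,(395,225,462,325)),("scene",g,(155,262,245,372))):
    h=cv2.cvtColor(F["image"],cv2.COLOR_RGB2HSV)
    m=((h[...,1]<60)&(h[...,2]>55)).astype(np.uint8)*255
    m=cv2.morphologyEx(m,cv2.MORPH_OPEN,np.ones((3,3)))
    for k in blobs(h,m,box,100): print(n,cv2.contourArea(k),cv2.boundingRect(k),rect(F,k,65))
print("jar top",R((252.5,286),70),"pot top",R(c([(347,290)],4,(175,150)),105), "cup top",R(c([(498,264)],5,(390,225)),75))
cv2.imwrite("pics/sc_mould.png",cv2.resize(g["image"][262:372,115:250,::-1],None,fx=5,fy=5,interpolation=cv2.INTER_CUBIC))
```

```text
riser front [[ 455.3  253.1]
 [ 494.9 -119.8]]
len 375.0432726583947 x axis [1.  0.1] 6.070119830012815 centre [594.4  79.3]
base [[ 579.2 -288.8]
 [ 556.3 -366.6]
 [ 364.9 -312.8]
 [ 388.4 -232.4]] ((472.0889587402344, -300.5472717285156), (83.82865142822266, 198.92578125), 73.6694564819336) [ 472.2 -300.1]
blk [[ 550.1 -300.2]
 [ 537.5 -343.5]
 [ 393.7 -300.9]
 [ 405.1 -256.8]] ((471.3101501464844, -300.1683044433594), (45.4710578918457, 151.6363067626953), 73.49585723876953) [ 471.6 -300.3]
top 1344.5 (416, 239, 37, 70) [ 470.6 -299.9  154.8   48.1  -15.8]
scene 1976.0 (167, 275, 57, 76) [ 485.6 -306.9  181.1   51.6  -16.5]
scene 166.0 (155, 329, 8, 42) [ 498.2 -402.    83.9   11.9  -38.7]
jar top [[433.1  98.5]] pot top [[568.   81.6]] cup top [[ 464.2 -415.7]]
```

View pics/sc_mould.png

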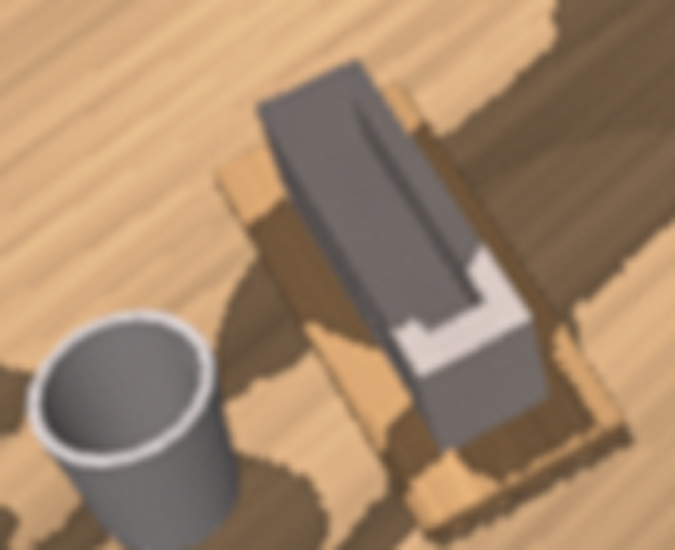

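The scene crop confirms the mould's four top corners at about (258,105), (360,60), (530,318) and (425,375). The cup is left of it and clear.

Add to h.py:
```python
def delta(x,y,z,yaw):
    "turn first (rz about tool z), then translation along the turned tool axes"
    s=robot.observe(); p,R=s["eef_pos"],s["tool_rot"]
    cur=np.degrees(np.arctan2(R[1,0],R[0,0])); rz=(cur-yaw+90)%180-90; a=np.radians(cur-rz)
    ex=np.array([np.cos(a),np.sin(a)]); ey=np.array([np.sin(a),-np.cos(a)]); d=np.array([x,y])-p[:2]
    print("cur",p,"yaw %.1f"%cur,"tilt %.2f"%np.degrees(np.arccos(-R[2,2])),"| rz %.1f dx %.1f dy %.1f dz %.1f"%(rz,d@ex,d@ey,p[2]-z),"q",s["q"],"F",s["ft_force"])
```

Run:
```python
from h import *
g=robot.grab_frame("scene")
P=ray(g["intrinsics"],g["pose"],np.array([(258,105),(360,60),(530,318),(425,375)])/5-.4+[115,262],65)[:,:2].astype(np.float32)
print(P.mean(0),cv2.minAreaRect(P))
delta(590.6,-31.5,205,17.1)
```

```text
[ 471.  -298.9] ((470.8465576171875, -298.71331787109375), (42.659507751464844, 149.27699279785156), 73.48396301269531)
cur [ 228.  -527.8  205.4] yaw 23.4 tilt 0.01 | rz 6.3 dx 492.5 dy -367.7 dz 0.4 q [-73.6  15.8  86.2  -0.   78.   -6.9] F [ 0.7 -0.7 -0.1]
```

Units first: shifts go in shares of 62.5 mm and turns go in units of 2 degrees. So 41 mm is 0.656, -30.6 mm is -0.4896, 6.3 degrees is 3.15.

Emit:
{"method": "shift_gripper", "body": {
  "increments": {"segments":[[0, 0, 3.15, 0, 0, 0, 1], [0, 0, 0, 0.656, -0.4896, 0, 1], [0, 0, 0, 0.656, -0.4896, 0, 1], [0, 0, 0, 0.656, -0.4896, 0, 1], [0, 0, 0, 0.656, -0.4896, 0, 1], [0, 0, 0, 0.656, -0.4896, 0, 1], [0, 0, 0, 0.656, -0.4896, 0, 1], [0, 0, 0, 0.656, -0.4896, 0, 1], [0, 0, 0, 0.656, -0.4896, 0, 1], [0, 0, 0, 0.656, -0.4896, 0, 1], [0, 0, 0, 0.656, -0.4896, 0, 1]]}
}}

```text
time: 1.78
eef_pos: [531.1, -113.6, 205.6]
tool_rot: [[0.956, 0.294, 0.001], [0.294, -0.956, -0.0], [0.0, 0.001, -1.0]]
ft_force: [-0.0, 0.0, -0.0]
opening: 1.0
grasp_force: 0.0
```

Emit:
{"method": "shift_gripper", "body": {
  "increments": {"segments":[[0, 0, 0, 0.656, -0.4896, 0, 1], [0, 0, 0, 0.656, -0.4896, 0, 1], [0, 0, 0, 0, 0, 0.64, 1], [0, 0, 0, 0, 0, 0.64, 1], [0, 0, 0, 0, 0, 0.32, 1], [0, 0, 0, 0, 0, 0, 1]]}
}}

```text
time: 2.52
eef_pos: [589.3, -32.2, 103.8]
tool_rot: [[0.956, 0.294, -0.004], [0.294, -0.956, 0.001], [-0.004, -0.002, -1.0]]
ft_force: [0.8, 0.4, 0.3]
opening: 0.996
grasp_force: 0.0
```

```bash
python3 -c "
from h import *
delta(590.6,-31.5,51.5,17.1)
s=robot.observe();f=robot.grab_frame('wrist');print(f['T_tool_cam'],f['intrinsics'])
cv2.imwrite('pics/w1.png',f['image'][:,:,::-1])"
```

```text
cur [589.3 -32.2 103.8] yaw 17.1 tilt 0.23 | rz -0.0 dx 1.5 dy -0.3 dz 52.3 q [-9.9 21.3 93.1 -0.  65.8 63.1] F [0.8 0.4 0.3]
[[  -0.     1.     0.3   81.7]
 [   1.    -0.     0.    -1.4]
 [   0.     0.3   -1.  -179.4]
 [   0.     0.     0.     1. ]] [[413.7   0.  312.4]
 [  0.  413.7 239.1]
 [  0.    0.    1. ]]
```

Emit:
{"method": "shift_gripper", "body": {
  "increments": {"segments":[[0, 0, 0, 0.0208, 0, 0.256, 1], [0, 0, 0, 0, 0, 0.256, 1], [0, 0, 0, 0, 0, 0.16, 1], [0, 0, 0, 0, 0, 0.096, 1], [0, 0, 0, 0, 0, 0.048, 1], [0, 0, 0, 0, 0, 0, 1], [0, 0, 0, 0, 0, 0, 1]]}
}}

```text
time: 3.45
eef_pos: [592.2, -32.1, 54.8]
tool_rot: [[0.956, 0.294, 0.001], [0.294, -0.956, -0.0], [0.001, 0.0, -1.0]]
ft_force: [0.6, -0.8, -0.3]
opening: 1.0
grasp_force: 0.0
```

```bash
python3 -c "
from h import *
delta(590.6,-31.5,51.5,17.1)"
```

```text
cur [592.2 -32.1  54.8] yaw 17.1 tilt 0.05 | rz -0.0 dx -1.4 dy -1.1 dz 3.3 q [-9.8 24.1 96.5 -0.  59.3 63.1] F [ 0.6 -0.8 -0.3]
```

In the tool's units: 2 mm is 0.032, 1.2 mm is 0.0192.

Emit:
{"method": "shift_gripper", "body": {
  "increments": {"segments":[[0, 0, 0, -0.016, -0.008, 0.032, 1], [0, 0, 0, 0, 0, 0.0192, 1], [0, 0, 0, 0, 0, 0, 1], [0, 0, 0, 0, 0, 0, 0.62]]}
}}

```text
time: 3.95
eef_pos: [590.8, -31.9, 51.3]
tool_rot: [[0.956, 0.293, 0.0], [0.293, -0.956, -0.0], [0.0, 0.0, -1.0]]
ft_force: [0.3, 0.1, 0.1]
opening: 0.928
grasp_force: 0.0
```

Emit:
{"method": "shift_gripper", "body": {
  "increments": {"segments":[[0, 0, 0, 0, 0, 0, 0.4], [0, 0, 0, 0, 0, 0, 0.4], [0, 0, 0, 0, 0, 0, 0.4], [0, 0, 0, 0, 0, 0, 0.4], [0, 0, 0, 0, 0, 0, 0.4], [0, 0, 0, 0, 0, 0, 0.4]]}
}}

```text
time: 4.7
eef_pos: [590.7, -31.7, 51.3]
tool_rot: [[0.956, 0.293, -0.0], [0.293, -0.956, 0.0], [-0.0, -0.0, -1.0]]
ft_force: [0.1, 0.6, 0.4]
opening: 0.59
grasp_force: 30.0
```

In the tool's units: -10 mm is -0.16, -6 mm is -0.096, 4 degrees is 2.

Emit:
{"method": "shift_gripper", "body": {
  "increments": {"segments":[[0, 0, 1.5, 0, 0, 0, 0.4], [0, 0, 2, 0, 0, 0, 0.4], [0, 0, 2, 0, 0, 0, 0.4], [0, 0, 0, -0.096, 0, 0, 0.4], [0, 0, 0, -0.192, 0, 0, 0.4], [0, 0, 0, -0.192, 0, 0, 0.4], [0, 0, 0, -0.192, 0, 0, 0.4], [0, 0, 0, -0.192, 0, 0, 0.4], [0, 0, 0, -0.192, 0, 0, 0.4], [0, 0, 0, -0.192, 0, 0, 0.4], [0, 0, 0, -0.16, 0, 0, 0.4], [0, 0, 0, 0, 0, 0, 0.4]]}
}}

```text
time: 6.2
eef_pos: [501.9, -41.2, 51.2]
tool_rot: [[0.994, 0.106, -0.001], [0.106, -0.994, 0.0], [-0.001, -0.0, -1.0]]
ft_force: [0.3, 0.4, -1.4]
opening: 0.588
grasp_force: 30.0
```

```bash
python3 -c "
from h import *
delta(500.6,-41.1,51.3,6.1)
f=robot.grab_frame('top')
h=cv2.cvtColor(f['image'],cv2.COLOR_RGB2HSV)
cv2.imwrite('pics/t2.png',cv2.resize(f['image'][150:330,240:400,::-1],None,fx=3.3,fy=3.3))"
```

```text
cur [501.9 -41.2  51.2] yaw 6.1 tilt 0.08 | rz -0.0 dx -1.3 dy -0.2 dz -0.1 q [-12.6  17.8 107.9  -0.   54.4  71.4] F [ 0.3  0.4 -1.4]
```

View pics/t2.png

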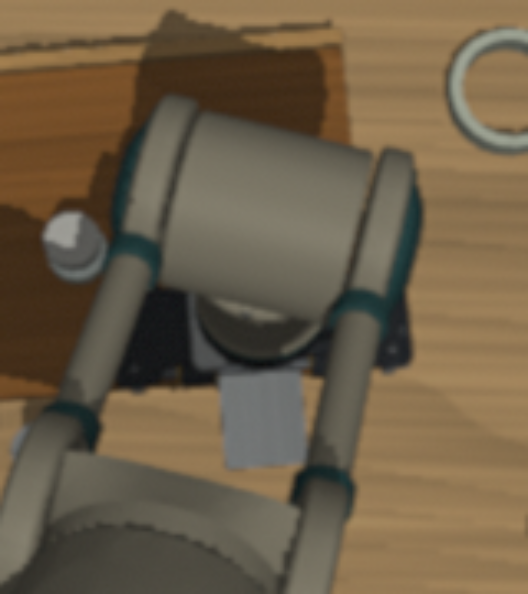

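The view shows the long plate sticking out over the front edge, its free end at crop (264,467). It is straight and still gripped. I'll move it 5 mm further, release it, back the fingers out past the edge, and take the proper grasp there.

In the tool's units: -5 mm is -0.08, -12 mm is -0.192.

Emit:
{"method": "shift_gripper", "body": {
  "increments": {"segments":[[0, 0, 0, -0.08, 0, 0, 0.4], [0, 0, 0, 0, 0, 0, 0.4], [0, 0, 0, 0, 0, 0, 0.78], [0, 0, 0, 0, 0, 0, 0.78], [0, 0, 0, 0, 0, 0, 0.78], [0, 0, 0, 0, 0, 0, 0.78], [0, 0, 0, -0.192, 0, 0, 0.78], [0, 0, 0, -0.192, 0, 0, 0.78], [0, 0, 0, 0, 0, 0, 0.78], [0, 0, 0, 0, 0, 0, 0.78]]}
}}

```text
time: 7.5
eef_pos: [474.6, -44.4, 51.5]
tool_rot: [[0.994, 0.105, 0.001], [0.105, -0.994, -0.0], [0.001, 0.0, -1.0]]
ft_force: [-0.1, -0.0, 0.2]
opening: 0.778
grasp_force: 0.0
```

```bash
python3 -c "
from h import *
delta(500.6,-41.1,51.3,6.1)
f=robot.grab_frame('wrist'); cv2.imwrite('pics/w2.png',f['image'][:,:,::-1])"
```

```text
cur [474.6 -44.4  51.5] yaw 6.0 tilt 0.06 | rz -0.1 dx 26.2 dy -0.5 dz 0.2 q [-13.7  15.7 111.2  -0.   53.1  70.2] F [-0.1 -0.   0.2]
```

View pics/w2.png

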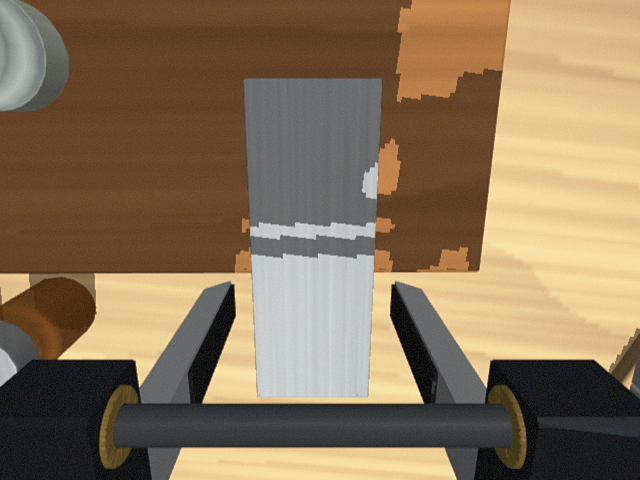

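The wrist view shows the plate straight between the open fingers, its ends at rows 79 and 397. The riser edge is at row 272, and the fingertips (rows 283 and beyond) are just in front of it.

Add to h.py:
```python
def wpose(f,s):
    T=np.eye(4);T[:3,:3]=s["tool_rot"];T[:3,3]=s["eef_pos"];return T@f["T_tool_cam"]
def wtool(f,s,uv,z):
    "tool-frame xy of pixels at world height z"
    P=ray(f["intrinsics"],wpose(f,s),uv,z); return (P-s["eef_pos"])@s["tool_rot"]
```

```bash
python3 -c "
from h import *
s=robot.observe();f=robot.grab_frame('wrist')
print('plate',wtool(f,s,[(244,79),(382,79),(257,397),(369,397)],54)[:,:2]); print('edge',wtool(f,s,[(200,272),(440,272)],50)[:,:2])"
```

```text
plate [[ 96.2 -28.7]
 [ 96.2  26.5]
 [-53.2 -29.2]
 [-53.2  27.1]]
edge [[ 12.2 -53.8]
 [ 12.2  58.2]]
```

In the tool's units: -1 mm is -0.016, 7 mm is 0.112.

Emit:
{"method": "shift_gripper", "body": {
  "increments": {"segments":[[0, 0, 0, -0.016, 0, 0.096, 0.78], [0, 0, 0, 0, 0, 0.112, 0.78], [0, 0, 0, 0, 0, 0.088, 0.78], [0, 0, 0, 0, 0, 0, 0.78], [0, 0, 0, 0, 0, 0, 0.4], [0, 0, 0, 0, 0, 0, 0.4], [0, 0, 0, 0, 0, 0, 0.4], [0, 0, 0, 0, 0, 0, 0.4], [0, 0, 0, 0, 0, 0, 0.4]]}
}}

```text
time: 8.72
eef_pos: [473.6, -44.4, 32.9]
tool_rot: [[0.994, 0.106, 0.0], [0.106, -0.994, -0.0], [0.0, 0.0, -1.0]]
ft_force: [0.1, -0.5, 0.6]
opening: 0.59
grasp_force: 30.0
```

Emit:
{"method": "shift_gripper", "body": {
  "increments": {"segments":[[0, 0, 0, 0, 0, -0.016, 0.4], [0, 0, 0, 0, 0, -0.048, 0.4], [0, 0, 0, 0, 0, -0.096, 0.4], [0, 0, 0, 0, 0, -0.16, 0.4], [0, 0, 0, 0, 0, -0.16, 0.4], [0, 0, 0, 0, 0, -0.16, 0.4], [0, 0, 0, 0, 0, -0.16, 0.4], [0, 0, 0, 0, 0, -0.16, 0.4], [0, 0, 0, 0, 0, 0, 0.4]]}
}}

```text
time: 9.85
eef_pos: [474.2, -44.5, 93.7]
tool_rot: [[0.994, 0.106, 0.002], [0.106, -0.994, -0.001], [0.002, 0.001, -1.0]]
ft_force: [0.7, -0.4, -1.4]
opening: 0.587
grasp_force: 30.0
```

```bash
python3 -c "
from h import *
s=robot.observe();f=robot.grab_frame('wrist'); cv2.imwrite('pics/w3.png',f['image'][:,:,::-1])
h=cv2.cvtColor(f['image'],cv2.COLOR_RGB2HSV); m=((h[...,1]<40)&(h[...,2]>70)).astype(np.uint8)*255
m=cv2.morphologyEx(m,cv2.MORPH_OPEN,np.ones((5,5)))
for c in blobs(h,m,(150,0,490,400),3000): print(cv2.boundingRect(c),cv2.boxPoints(cv2.minAreaRect(c)))
z=s['eef_pos'][2]+19+2
print('expected flat plate', proj(f['intrinsics'],wpose(f,s),[s['eef_pos']+s['tool_rot']@np.array([x,y,-21.]) for x in(97.,-52.3) for y in (-28,28)]))
delta(471.4,-299.6,120,-16.4)"
```

```text
(179, 71, 268, 329) [[179.  71.]
 [446.  71.]
 [446. 399.]
 [179. 399.]]
expected flat plate [[237.7  72. ]
 [394.6  72. ]
 [254.3 421.3]
 [376.4 421.4]]
cur [473.6 -44.4  93.1] yaw 6.1 tilt 0.05 | rz 22.5 dx 69.9 dy 245.4 dz -26.9 q [-13.7  12.8 108.   -0.   59.2  70.2] F [-0.5  0.  -1. ]
```

View pics/w3.png

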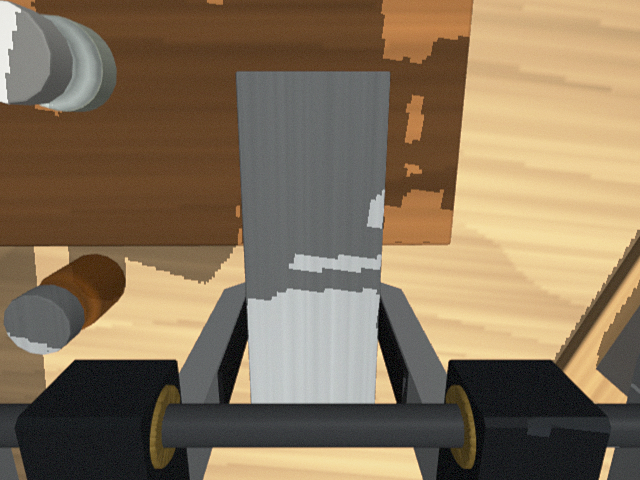

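The view shows the plate level in the fingers, with its far end at row 71 against 72 predicted for a flat plate. Its centre is 22.5 mm ahead of the TCP.

In the tool's units: 7 mm is 0.112, -3 mm is -0.048, 7.5 degrees is 3.75.

Emit:
{"method": "shift_gripper", "body": {
  "increments": {"segments":[[0, 0, 3.75, 0, 0, -0.048, 0.4], [0, 0, 3.75, 0, 0, -0.048, 0.4], [0, 0, 3.75, 0, 0, -0.048, 0.4], [0, 0, 0, 0.048, 0.24, 0, 0.4], [0, 0, 0, 0.112, 0.56, 0, 0.4], [0, 0, 0, 0.112, 0.56, 0, 0.4], [0, 0, 0, 0.112, 0.56, 0, 0.4], [0, 0, 0, 0.112, 0.56, 0, 0.4], [0, 0, 0, 0.112, 0.56, 0, 0.4], [0, 0, 0, 0.112, 0.56, 0, 0.4], [0, 0, 0, 0.048, 0.24, 0, 0.4], [0, 0, 0, 0, 0, 0, 0.4]]}
}}

```text
time: 11.4
eef_pos: [451.0, -288.8, 101.3]
tool_rot: [[0.959, -0.284, -0.001], [-0.284, -0.959, 0.001], [-0.001, -0.001, -1.0]]
ft_force: [-0.0, 0.7, -2.2]
opening: 0.589
grasp_force: 30.0
```

```bash
python3 -c "
from h import *
delta(449.8,-293.2,60,-16.4)
"
```

```text
cur [ 451.  -288.8  101.3] yaw -16.5 tilt 0.06 | rz -0.1 dx 0.1 dy 4.6 dz 41.3 q [-40.1  17.1 100.2   0.   62.7  66.4] F [-0.   0.7 -2.2]
```

Emit:
{"method": "shift_gripper", "body": {
  "increments": {"segments":[[0, 0, 0, 0, 0.0736, 0, 0.4], [0, 0, 0, 0, 0, 0.192, 0.4], [0, 0, 0, 0, 0, 0.256, 0.4], [0, 0, 0, 0, 0, 0.192, 0.4], [0, 0, 0, 0, 0, 0.112, 0.4], [0, 0, 0, 0, 0, 0, 0.4], [0, 0, 0, 0, 0, 0, 0.4]]}
}}

```text
time: 12.28
eef_pos: [450.6, -292.8, 55.1]
tool_rot: [[0.959, -0.283, 0.001], [-0.283, -0.959, -0.001], [0.001, 0.0, -1.0]]
ft_force: [0.4, 0.4, -1.8]
opening: 0.588
grasp_force: 30.0
```

```bash
python3 -c "
from h import *
delta(449.8,-293.2,48.2,-16.4)
s=robot.observe();f=robot.grab_frame('wrist'); cv2.imwrite('pics/w4.png',f['image'][:,:,::-1])
"
```

```text
cur [ 450.6 -292.8   55.1] yaw -16.4 tilt 0.05 | rz -0.0 dx -0.7 dy 0.6 dz 6.9 q [-40.4  20.  103.6  -0.   56.4  66. ] F [ 0.4  0.4 -1.8]
```

View pics/w4.png

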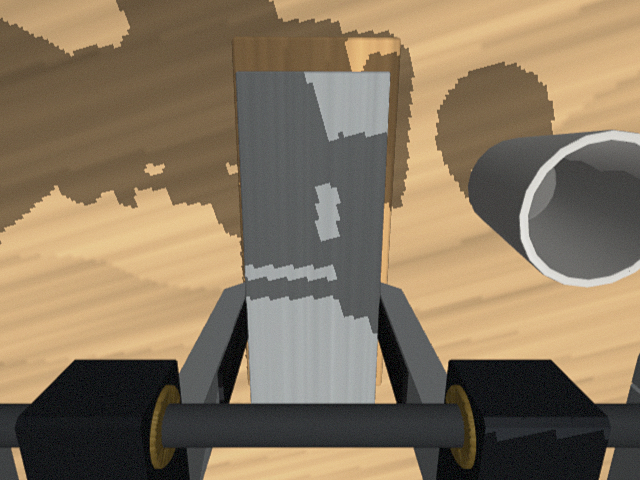

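The plate sits over the mould and lines up with it. The base's far corners are at about (233,38) and (400,38).

```bash
python3 -c "
from h import *
s=robot.observe();f=robot.grab_frame('wrist')
print(wtool(f,s,[(233,38),(400,38),(389,240),(379,385),(237.5,200)],12)[:,:2])
print('plate',wtool(f,s,[(236,72),(390,72)],s['eef_pos'][2]+21)[:,:2])
"
```

```text
[[118.4 -39.9]
 [118.4  42.1]
 [ 15.   42.1]
 [-79.7  40.8]
 [ 37.7 -41.8]]
plate [[ 96.6 -28.1]
 [ 96.6  26.8]]
```

In the tool's units: -1.8 mm is -0.0288, 1 mm is 0.016.

Emit:
{"method": "shift_gripper", "body": {
  "increments": {"segments":[[0, 0, 0, -0.0288, 0.0112, 0.032, 0.4], [0, 0, 0, 0, 0, 0.032, 0.4], [0, 0, 0, 0, 0, 0.024, 0.4], [0, 0, 0, 0, 0, 0.016, 0.4], [0, 0, 0, 0, 0, 0, 0.4], [0, 0, 0, 0, 0, 0, 0.4]]}
}}

```text
time: 13.12
eef_pos: [448.4, -292.8, 48.3]
tool_rot: [[0.959, -0.283, 0.0], [-0.283, -0.959, -0.0], [0.0, 0.0, -1.0]]
ft_force: [0.7, 0.2, -1.5]
opening: 0.588
grasp_force: 30.0
```

```bash
python3 -c "
from h import *
delta(449.8,-293.2,48.0,-16.4)"
```

```text
cur [ 448.4 -292.8   48.3] yaw -16.4 tilt 0.01 | rz -0.0 dx 1.5 dy 0.0 dz 0.3 q [-40.6  20.3 104.3  -0.   55.4  65.9] F [ 0.7  0.2 -1.5]
```

Emit:
{"method": "shift_gripper", "body": {
  "increments": {"segments":[[0, 0, 0, 0, 0, 0.0064, 0.4], [0, 0, 0, 0, 0, 0.0064, 0.4], [0, 0, 0, 0, 0, 0, 0.4], [0, 0, 0, 0, 0, 0, 0.4]]}
}}

```text
time: 13.62
eef_pos: [448.4, -292.8, 47.9]
tool_rot: [[0.959, -0.283, 0.0], [-0.283, -0.959, -0.0], [0.0, 0.0, -1.0]]
ft_force: [-0.9, 1.0, 5.1]
opening: 0.591
grasp_force: 30.0
```

Emit:
{"method": "shift_gripper", "body": {
  "increments": {"segments":[[0, 0, 0, 0, 0, 0, 0.76], [0, 0, 0, 0, 0, 0, 0.76], [0, 0, 0, 0, 0, 0, 0.76], [0, 0, 0, 0, 0, 0, 0.76], [0, 0, 0, 0, 0, -0.128, 0.76], [0, 0, 0, 0, 0, -0.256, 0.76], [0, 0, 0, 0, 0, -0.4, 0.76], [0, 0, 0, 0, 0, -0.48, 0.76], [0, 0, 0, 0, 0, -0.48, 0.76], [0, 0, 0, 0, 0, 0, 0.76], [0, 0, 0, 0, 0, 0, 0.76]]}
}}

```text
time: 15.0
eef_pos: [447.8, -292.3, 155.8]
tool_rot: [[0.959, -0.283, -0.001], [-0.283, -0.959, 0.001], [-0.001, -0.0, -1.0]]
ft_force: [0.2, 0.0, -1.0]
opening: 0.756
grasp_force: 0.0
```

```bash
python3 -c "
from h import *
s=robot.observe();f=robot.grab_frame('wrist'); cv2.imwrite('pics/w5.png',f['image'][:,:,::-1])"
```

```text
(no output)
```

View pics/w5.png

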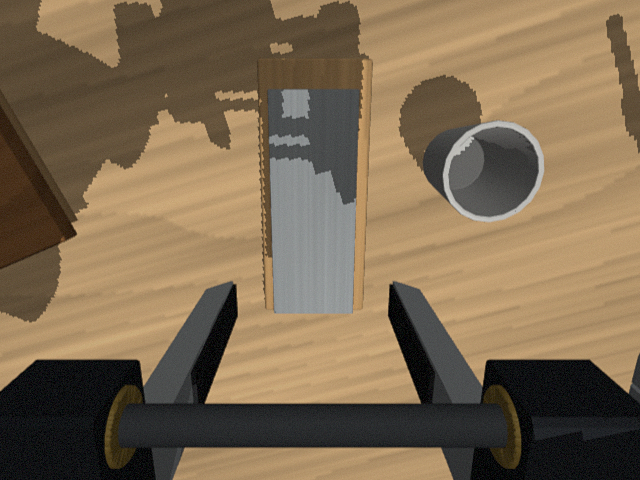

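The long plate rests on the mould with corners (268,89), (360,89), (353,313) and (274,313), parallel to the base. That was my tenth and last picture, so from here I'll work from numbers alone.

Add to h.py:
```python
def topgrey(box,z,amin=300,smax=70,vmin=40):
    f=robot.grab_frame("top");h=cv2.cvtColor(f["image"],cv2.COLOR_RGB2HSV)
    m=((h[...,1]<smax)&(h[...,2]>vmin)).astype(np.uint8)*255
    for c in blobs(h,m,box,amin): print(cv2.boundingRect(c),rect(f,c,z))
```

```bash
python3 -c "
from h import *
s=robot.observe();f=robot.grab_frame('wrist');T=wpose(f,s);K=f['intrinsics']
print('cover',rect(dict(intrinsics=K,pose=T),np.array([(268,89),(360,89),(274,313),(353,313)])[:,None],69))
print('basefar',ray(K,T,[(258,58),(372,58)],12)[:,:2],'tool',wtool(f,s,[(258,58),(372,58)],12)[:,:2])
print('cov tool',wtool(f,s,[(268,89),(360,89),(274,313),(353,313)],69)[:,:2])
topgrey((184,170,350,265),54)
delta(550.5,189.1,155,-5)
"
```

```text
cover [ 469.4 -298.4  149.2   55.9  -16.5]
basefar [[ 575.7 -288. ]
 [ 552.4 -366.7]] tool [[122.  -40.1]
 [122.   42. ]]
cov tool [[ 97.5 -27.8]
 [ 97.5  27.9]
 [-51.7 -28.1]
 [-51.7  27.8]]
(198, 209, 37, 51) [550.5 189.  110.9  68.9  -5.2]
(253, 214, 20, 22) [574.2  84.8  49.   43.1   2.4]
cur [ 447.6 -292.1  155.1] yaw -16.4 tilt 0.15 | rz -11.4 dx 60.6 dy -488.4 dz 0.1 q [-40.6  14.4  95.7  -0.   70.1  65.8] F [0.3 0.5 0.5]
```

In the tool's units: 6 mm is 0.096, -5 mm is -0.08, -5.7 degrees is -2.85.

Emit:
{"method": "shift_gripper", "body": {
  "increments": {"segments":[[0, 0, -2.85, 0, 0, -0.08, 1], [0, 0, -2.85, 0, 0, -0.08, 1], [0, 0, 0, 0.096, -0.72, 0, 1], [0, 0, 0, 0.096, -0.72, 0, 1], [0, 0, 0, 0.096, -0.72, 0, 1], [0, 0, 0, 0.096, -0.72, 0, 1], [0, 0, 0, 0.096, -0.72, 0, 1], [0, 0, 0, 0.096, -0.72, 0, 1], [0, 0, 0, 0.096, -0.72, 0, 1], [0, 0, 0, 0.096, -0.72, 0, 1], [0, 0, 0, 0.096, -0.72, 0, 1], [0, 0, 0, 0.096, -0.72, 0, 1]]}
}}

```text
time: 16.65
eef_pos: [547.3, 151.7, 165.3]
tool_rot: [[0.996, -0.088, -0.002], [-0.088, -0.996, -0.001], [-0.002, 0.001, -1.0]]
ft_force: [0.8, -0.3, 0.4]
opening: 0.999
grasp_force: 0.0
```

Emit:
{"method": "shift_gripper", "body": {
  "increments": {"segments":[[0, 0, 0, 0, -0.608, 0, 1], [0, 0, 0, 0, 0, 0.64, 1], [0, 0, 0, 0, 0, 0.48, 1], [0, 0, 0, 0, 0, 0.192, 1], [0, 0, 0, 0, 0, 0, 1], [0, 0, 0, 0, 0, 0, 1]]}
}}

```text
time: 17.4
eef_pos: [551.9, 188.2, 85.5]
tool_rot: [[0.996, -0.088, 0.002], [-0.088, -0.996, 0.0], [0.002, -0.001, -1.0]]
ft_force: [0.4, -0.2, 0.2]
opening: 1.0
grasp_force: 0.0
```

```bash
python3 -c "
from h import *
delta(550.5,189.1,51.5,-5.1)"
```

```text
cur [551.9 188.2  85.5] yaw -5.1 tilt 0.12 | rz 0.0 dx -1.5 dy -0.8 dz 34.0 q [ 12.   21.6  95.7  -0.   62.6 107. ] F [ 0.4 -0.2  0.2]
```

Emit:
{"method": "shift_gripper", "body": {
  "increments": {"segments":[[0, 0, 0, -0.0192, -0.0128, 0.224, 1], [0, 0, 0, 0, 0, 0.16, 1], [0, 0, 0, 0, 0, 0.096, 1], [0, 0, 0, 0, 0, 0.048, 1], [0, 0, 0, 0, 0, 0, 1], [0, 0, 0, 0, 0, 0, 1]]}
}}

```text
time: 18.15
eef_pos: [550.1, 189.1, 51.7]
tool_rot: [[0.996, -0.088, 0.001], [-0.088, -0.996, 0.0], [0.001, -0.0, -1.0]]
ft_force: [0.1, -0.3, 0.1]
opening: 1.001
grasp_force: 0.0
```

```bash
python3 -c "
from h import *
delta(550.5,189.1,51.4,-5.1)"
```

```text
cur [550.1 189.1  51.7] yaw -5.0 tilt 0.03 | rz 0.1 dx 0.4 dy -0.1 dz 0.3 q [ 12.1  23.5  98.2  -0.   58.3 107.2] F [ 0.1 -0.3  0.1]
```

In the tool's units: 0.4 mm is 0.0064, 0.3 mm is 0.0048.

Emit:
{"method": "shift_gripper", "body": {
  "increments": {"segments":[[0, 0, 0, 0.0064, 0, 0.0048, 0.5], [0, 0, 0, 0, 0, 0, 0.5], [0, 0, 0, 0, 0, 0, 0.5], [0, 0, 0, 0, 0, 0, 0.5], [0, 0, 0, 0, 0, 0, 0.5], [0, 0, 0, 0, 0, 0, 0.5]]}
}}

```text
time: 18.9
eef_pos: [550.3, 189.1, 51.2]
tool_rot: [[0.996, -0.088, 0.0], [-0.088, -0.996, 0.0], [0.0, -0.0, -1.0]]
ft_force: [0.3, -0.1, 0.1]
opening: 0.715
grasp_force: 30.0
```

Emit:
{"method": "shift_gripper", "body": {
  "increments": {"segments":[[0, 0, -2, 0, 0, 0, 0.5], [0, 0, -2, 0, 0, 0, 0.5], [0, 0, -1.5, 0, 0, 0, 0.5], [0, 0, 0, -0.096, -0.016, 0, 0.5], [0, 0, 0, -0.192, -0.048, 0, 0.5], [0, 0, 0, -0.192, -0.048, 0, 0.5], [0, 0, 0, -0.192, -0.048, 0, 0.5], [0, 0, 0, -0.192, -0.048, 0, 0.5], [0, 0, 0, -0.192, -0.032, 0, 0.5], [0, 0, 0, -0.128, 0, 0, 0.5], [0, 0, 0, 0, 0, 0, 0.5], [0, 0, 0, 0, 0, 0, 0.5]]}
}}

```text
time: 20.4
eef_pos: [473.2, 196.2, 51.2]
tool_rot: [[0.995, 0.104, -0.004], [0.104, -0.995, -0.0], [-0.004, -0.0, -1.0]]
ft_force: [-4.0, 0.2, 6.7]
opening: 0.713
grasp_force: 30.0
```

```bash
python3 -c "
from h import *
s=robot.observe();d=s['eef_pos'][:2]-[475.1,66.65];print('local',d@[.9944,.1057],d@[-.1057,.9944]);delta(550.5,189.1,51.4,6.1)"
```

```text
local 11.770690690617277 129.04775580584973
cur [473.2 196.2  51.2] yaw 5.9 tilt 0.22 | rz -0.2 dx 76.1 dy 15.3 dz -0.2 q [ 14.7  18.5 106.7   0.1  55.   98.7] F [-4.   0.2  6.7]
```

Units first: shifts go in shares of 62.5 mm and turns go in units of 2 degrees. So -12 mm is -0.192, -13 mm is -0.208.

Emit:
{"method": "shift_gripper", "body": {
  "increments": {"segments":[[0, 0, 0, 0, 0, 0, 0.87], [0, 0, 0, 0, 0, 0, 0.87], [0, 0, 0, 0, 0, 0, 0.87], [0, 0, 0, 0, 0, 0, 0.87], [0, 0, 0, 0, 0, -0.008, 0.87], [0, 0, 0, -0.208, 0, 0, 0.87], [0, 0, 0, -0.192, 0, 0, 0.87], [0, 0, 0, 0, 0, 0, 0.87], [0, 0, 0, 0, 0, 0, 0.87]]}
}}

```text
time: 21.52
eef_pos: [450.4, 193.7, 51.9]
tool_rot: [[0.995, 0.104, 0.001], [0.104, -0.995, 0.0], [0.001, -0.0, -1.0]]
ft_force: [-0.1, -0.6, -1.4]
opening: 0.87
grasp_force: 0.0
```

```bash
python3 -c "
from h import *
s=robot.observe();f=robot.grab_frame('wrist');im=f['image']; delta(473,196,51.4,6.1)
h=cv2.cvtColor(im,cv2.COLOR_RGB2HSV)
# transitions down the plate centre column and across the plate, and down columns beside it
for col in (300,313,326): print(col,[(r,tuple(int(v) for v in h[r,col,1:])) for r in range(60,410,10)])
sat=h[...,1].astype(int)
for r in (180,220,350,370): 
    w=np.where(sat[r,200:430]<60)[0]+200; print(r,w.min(),w.max(),len(w))
for col in (225,235,395,405): 
    g=cv2.GaussianBlur(im,(1,5),0)[:,col].astype(int).sum(1); d=np.abs(np.diff(g))[200:285]; k=np.argsort(d)[::-1][:4]+200; print('edge col',col,k,d[k-200])
"
```

```text
cur [450.6 193.8  51.9] yaw 6.0 tilt 0.06 | rz -0.1 dx 22.5 dy 0.2 dz 0.5 q [ 15.1  16.7 109.5  -0.   53.7  99.2] F [ 0.3  0.  -0.3]
300 [(60, (150, 124)), (70, (145, 127)), (80, (149, 128)), (90, (143, 128)), (100, (155, 122)), (110, (147, 127)), (120, (152, 121)), (130, (159, 127)), (140, (10, 122)), (150, (6, 125)), (160, (8, 125)), (170, (14, 125)), (180, (10, 124)), (190, (8, 126)), (200, (8, 125)), (210, (10, 123)), (220, (9, 120)), (230, (10, 126)), (240, (10, 122)), (250, (6, 122)), (260, (6, 118)), (270, (10, 123)), (280, (6, 120)), (290, (10, 123)), (300, (8, 121)), (310, (8, 121)), (320, (15, 122)), (330, (4, 117)), (340, (6, 120)), (350, (2, 113)), (360, (9, 116)), (370, (74, 252)), (380, (83, 249)), (390, (62, 253)), (400, (71, 253))]
313 [(60, (150, 119)), (70, (156, 121)), (80, (146, 129)), (90, (150, 131)), (100, (146, 124)), (110, (150, 122)), (120, (150, 117)), (130, (150, 131)), (140, (4, 
[... 635 characters left out ...]
, (10, 126)), (160, (12, 124)), (170, (8, 127)), (180, (4, 122)), (190, (8, 123)), (200, (12, 124)), (210, (4, 122)), (220, (4, 126)), (230, (6, 124)), (240, (10, 126)), (250, (6, 126)), (260, (6, 129)), (270, (10, 127)), (280, (12, 124)), (290, (12, 127)), (300, (4, 127)), (310, (6, 128)), (320, (8, 121)), (330, (10, 123)), (340, (4, 123)), (350, (6, 127)), (360, (10, 124)), (370, (72, 252)), (380, (81, 250)), (390, (66, 253)), (400, (70, 253))]
180 234 391 158
220 236 389 154
350 200 426 149
370 200 200 1
edge col 225 [276 284 275 283] [51 46 40 37]
edge col 235 [276 275 277 215] [52 44 27 15]
edge col 395 [275 274 276 273] [135 119  78  47]
edge col 405 [275 274 280 281] [142 123  94  93]
```

```bash
python3 -c "
from h import *
s=robot.observe();f=robot.grab_frame('wrist');h=cv2.cvtColor(f['image'],cv2.COLOR_RGB2HSV)
w=np.where(h[120:390,313,1]<40)[0]+120;a,b=w.min()-.5,w.max()+.5;print(a,b)
print(wtool(f,s,[(313,a),(313,b)],54)[:,:2],wtool(f,s,[(234,180),(391,180),(236,220),(389,220)],54)[:,:2],wtool(f,s,[(230,276),(400,275)],50)[:,:2])
topgrey((200,265,300,310),70,60)"
```

```text
132.5 363.5
[[ 75.4  -1.1]
 [-34.2  -1.1]] [[ 55.7 -35. ]
 [ 55.7  32.3]
 [ 38.1 -35. ]
 [ 38.1  32.4]] [[ 10.1 -40. ]
 [ 10.6  39.7]]
(241, 278, 20, 17) [433.6 101.2  37.3  34.9  47. ]
(200, 282, 27, 12) [429.3 184.4  57.   23.2 -83.1]
(210, 265, 11, 12) [465.  182.1  24.9  21.9   3.6]
```

In the tool's units: -3 mm is -0.048, 7 mm is 0.112.

Emit:
{"method": "shift_gripper", "body": {
  "increments": {"segments":[[0, 0, 0, -0.048, 0, 0, 0.87], [0, 0, 0, 0, 0, 0.096, 0.87], [0, 0, 0, 0, 0, 0.112, 0.87], [0, 0, 0, 0, 0, 0.096, 0.87], [0, 0, 0, 0, 0, 0, 0.87], [0, 0, 0, 0, 0, 0, 0.5], [0, 0, 0, 0, 0, 0, 0.5], [0, 0, 0, 0, 0, 0, 0.5], [0, 0, 0, 0, 0, 0, 0.5], [0, 0, 0, 0, 0, 0, 0.5]]}
}}

```text
time: 22.92
eef_pos: [447.4, 193.4, 32.8]
tool_rot: [[0.995, 0.104, 0.0], [0.104, -0.995, 0.0], [0.0, -0.0, -1.0]]
ft_force: [1.0, -0.0, 1.0]
opening: 0.714
grasp_force: 30.0
```

Emit:
{"method": "shift_gripper", "body": {
  "increments": {"segments":[[0, 0, 0, 0, 0, -0.016, 0.5], [0, 0, 0, 0, 0, -0.048, 0.5], [0, 0, 0, 0, 0, -0.096, 0.5], [0, 0, 0, 0, 0, -0.192, 0.5], [0, 0, 0, 0, 0, -0.24, 0.5], [0, 0, 0, 0, 0, -0.24, 0.5], [0, 0, 0, 0, 0, -0.24, 0.5], [0, 0, 0, 0, 0, -0.24, 0.5], [0, 0, 0, 0, 0, -0.24, 0.5], [0, 0, 0, 0, 0, -0.16, 0.5], [0, 0, 0, 0, 0, 0, 0.5]]}
}}

```text
time: 24.3
eef_pos: [447.8, 193.5, 140.5]
tool_rot: [[0.995, 0.104, 0.002], [0.104, -0.995, 0.0], [0.002, -0.0, -1.0]]
ft_force: [-0.5, -0.2, -3.1]
opening: 0.719
grasp_force: 30.0
```

```bash
python3 -c "
from h import *
s=robot.observe();f=robot.grab_frame('wrist');h=cv2.cvtColor(f['image'],cv2.COLOR_RGB2HSV)
w=np.where(h[80:390,313,1]<40)[0]+80;a,b=w.min()-.5,w.max()+.5
x=np.where(h[200,200:430,1]<40)[0]+200
print(a,b,x.min(),x.max(),wtool(f,s,[(313,a),(313,b),(x.min()-.5,200),(x.max()+.5,200)],s['eef_pos'][2]+21)[:,:2])
c=np.array([470.1,-298.8]); t=np.radians(-16.4); p=c-23.6*np.array([np.cos(t),np.sin(t)]); print(p); delta(p[0],p[1],130,-16.4)"
```

```text
125.5 381.5 226 398 [[ 78.6  -1.1]
 [-31.   -1.1]
 [ 50.7 -35.1]
 [ 50.7  32.1]]
[ 447.5 -292.1]
cur [447.2 193.3 139.8] yaw 6.0 tilt 0.02 | rz 22.4 dx 137.3 dy 465.6 dz 9.8 q [ 15.2  11.1 102.6  -0.   66.3  99.2] F [ 0.5  0.8 -1.8]
```

In the tool's units: 4 mm is 0.064, 38 mm is 0.608, 7 degrees is 3.5.

Emit:
{"method": "shift_gripper", "body": {
  "increments": {"segments":[[0, 0, 2, 0, 0, 0, 0.5], [0, 0, 3.5, 0, 0, 0, 0.5], [0, 0, 3.5, 0, 0, 0, 0.5], [0, 0, 2.2, 0, 0, 0, 0.5], [0, 0, 0, 0.064, 0.24, 0, 0.5], [0, 0, 0, 0.16, 0.544, 0, 0.5], [0, 0, 0, 0.176, 0.608, 0, 0.5], [0, 0, 0, 0.176, 0.608, 0, 0.5], [0, 0, 0, 0.176, 0.608, 0, 0.5], [0, 0, 0, 0.176, 0.608, 0, 0.5], [0, 0, 0, 0.176, 0.608, 0, 0.5], [0, 0, 0, 0.176, 0.608, 0, 0.5]]}
}}

```text
time: 25.85
eef_pos: [444.5, -97.0, 139.3]
tool_rot: [[0.959, -0.282, -0.001], [-0.282, -0.959, -0.0], [-0.001, 0.001, -1.0]]
ft_force: [-0.2, 0.7, -2.5]
opening: 0.715
grasp_force: 30.0
```

Emit:
{"method": "shift_gripper", "body": {
  "increments": {"segments":[[0, 0, 0, 0.176, 0.608, 0, 0.5], [0, 0, 0, 0.176, 0.608, 0, 0.5], [0, 0, 0, 0.176, 0.608, 0, 0.5], [0, 0, 0, 0.176, 0.544, 0, 0.5], [0, 0, 0, 0.16, 0.48, 0, 0.5], [0, 0, 0, 0.032, 0.16, 0, 0.5], [0, 0, 0, 0, 0, 0, 0.5], [0, 0, 0, 0, 0, 0, 0.5]]}
}}

```text
time: 26.85
eef_pos: [445.6, -289.9, 139.5]
tool_rot: [[0.959, -0.282, -0.001], [-0.282, -0.959, 0.001], [-0.001, -0.001, -1.0]]
ft_force: [1.4, 0.8, -2.1]
opening: 0.714
grasp_force: 30.0
```

```bash
python3 -c "
from h import *
delta(446.9,-292.1,60,-16.4)"
```

```text
cur [ 445.6 -289.9  139.5] yaw -16.4 tilt 0.08 | rz 0.0 dx 1.9 dy 1.8 dz 79.5 q [-40.6  14.8  97.5   0.   67.8  65.8] F [ 1.4  0.8 -2.1]
```

In the tool's units: 20 mm is 0.32, 18 mm is 0.288.

Emit:
{"method": "shift_gripper", "body": {
  "increments": {"segments":[[0, 0, 0, 0.0304, 0.0288, 0.16, 0.5], [0, 0, 0, 0, 0, 0.32, 0.5], [0, 0, 0, 0, 0, 0.32, 0.5], [0, 0, 0, 0, 0, 0.288, 0.5], [0, 0, 0, 0, 0, 0.16, 0.5], [0, 0, 0, 0, 0, 0.064, 0.5], [0, 0, 0, 0, 0, 0, 0.5], [0, 0, 0, 0, 0, 0, 0.5]]}
}}

```text
time: 27.85
eef_pos: [447.9, -293.8, 58.3]
tool_rot: [[0.959, -0.283, 0.001], [-0.283, -0.959, -0.001], [0.001, 0.001, -1.0]]
ft_force: [-0.8, 0.2, -1.8]
opening: 0.713
grasp_force: 30.0
```

```bash
python3 -c "
from h import *
delta(446.9,-292.1,51.9,-16.4)
s=robot.observe();f=robot.grab_frame('wrist');im=f['image'];h=cv2.cvtColor(im,cv2.COLOR_RGB2HSV);Z=s['eef_pos'][2]+21
for col in (280,313,345):
    g=cv2.GaussianBlur(im,(5,5),0)[:,col].astype(int).sum(1); d=np.abs(np.diff(g))[:150]; w=np.where(h[:200,col,1]<50)[0]; print(col,w.min(),'peaks',[(int(k),int(d[k])) for k in np.argsort(d)[::-1][:8]])
for r in (85,95,105,200): 
    x=np.where(h[r,200:440,1]<50)[0]+200; print(r,x.min(),x.max())
"
```

```text
cur [ 447.9 -293.8   58.3] yaw -16.4 tilt 0.09 | rz -0.0 dx -1.4 dy -1.4 dz 6.4 q [-40.7  19.6 103.6  -0.   56.7  65.7] F [-0.8  0.2 -1.8]
280 73 peaks [(18, 48), (17, 38), (19, 34), (20, 22), (21, 16), (16, 14), (72, 10), (73, 10)]
313 73 peaks [(27, 78), (92, 76), (73, 73), (28, 57), (26, 57), (93, 56), (72, 56), (91, 55)]
345 73 peaks [(138, 73), (73, 72), (113, 71), (139, 70), (50, 69), (27, 68), (125, 67), (114, 66)]
85 237 382
95 238 381
105 238 381
200 226 398
```

```bash
python3 -c "
from h import *
s=robot.observe();f=robot.grab_frame('wrist');Z=s['eef_pos'][2]+21
print(Z,'cover',wtool(f,s,[(313,72.5),(237.5,95),(381.5,95)],69)[:,:2],'weight',wtool(f,s,[(313,125.5),(225.5,200),(398.5,200)],Z)[:,:2])
"
```

```text
79.29769958640189 cover [[ 97.4  -0.6]
 [ 89.3 -29.8]
 [ 89.3  25.8]] weight [[ 78.2  -0.6]
 [ 50.2 -34.6]
 [ 50.2  32.6]]
```

In the tool's units: 2 mm is 0.032, -1.2 mm is -0.0192.

Emit:
{"method": "shift_gripper", "body": {
  "increments": {"segments":[[0, 0, 0, -0.0192, -0.0192, 0.032, 0.5], [0, 0, 0, 0, 0, 0.032, 0.5], [0, 0, 0, 0, 0, 0.0208, 0.5], [0, 0, 0, 0, 0, 0.0112, 0.5], [0, 0, 0, 0, 0, 0, 0.5], [0, 0, 0, 0, 0, 0, 0.5]]}
}}

```text
time: 28.7
eef_pos: [446.5, -291.9, 51.8]
tool_rot: [[0.959, -0.283, -0.0], [-0.283, -0.959, -0.0], [-0.0, 0.0, -1.0]]
ft_force: [-1.3, 0.6, 0.5]
opening: 0.717
grasp_force: 30.0
```

```bash
python3 -c "
from h import *
delta(446.9,-292.1,51.9,-16.4)"
```

```text
cur [ 446.5 -291.9   51.8] yaw -16.4 tilt 0.01 | rz -0.0 dx 0.5 dy 0.1 dz -0.1 q [-40.6  19.9 104.3  -0.   55.8  65.8] F [-1.3  0.6  0.5]
```

In the tool's units: 0.4 mm is 0.0064, -30 mm is -0.48.

Emit:
{"method": "shift_gripper", "body": {
  "increments": {"segments":[[0, 0, 0, 0, 0, 0.0064, 0.5], [0, 0, 0, 0, 0, 0, 0.5], [0, 0, 0, 0, 0, 0, 0.5], [0, 0, 0, 0, 0, 0, 0.87], [0, 0, 0, 0, 0, 0, 0.87], [0, 0, 0, 0, 0, 0, 0.87], [0, 0, 0, 0, 0, 0, 0.87], [0, 0, 0, 0, 0, -0.128, 0.87], [0, 0, 0, 0, 0, -0.256, 0.87], [0, 0, 0, 0, 0, -0.4, 0.87], [0, 0, 0, 0, 0, -0.48, 0.87], [0, 0, 0, 0, 0, -0.48, 0.87]]}
}}

```text
time: 30.2
eef_pos: [446.6, -292.0, 161.7]
tool_rot: [[0.959, -0.283, 0.0], [-0.283, -0.959, -0.0], [0.001, 0.0, -1.0]]
ft_force: [0.6, 0.2, 0.3]
opening: 0.869
grasp_force: 0.0
```

Emit:
{"method": "shift_gripper", "body": {
  "increments": {"segments":[[0, 0, 0, 0, 0, -0.32, 0.87], [0, 0, 0, 0, 0, 0, 0.87], [0, 0, 0, 0, 0, 0, 0.87]]}
}}

```text
time: 30.58
eef_pos: [446.1, -291.6, 179.7]
tool_rot: [[0.959, -0.283, -0.001], [-0.283, -0.959, 0.001], [-0.001, -0.0, -1.0]]
ft_force: [-0.2, -0.5, -0.2]
opening: 0.868
grasp_force: 0.0
```

```bash
python3 -c "
from h import *
delta(446.9,-292.1,51.9,-16.4)
s=robot.observe();f=robot.grab_frame('wrist');im=f['image'];h=cv2.cvtColor(im,cv2.COLOR_RGB2HSV);T=wpose(f,s)
m=((h[...,1]<50)&(h[...,2]>60)).astype(np.uint8)*255
F=dict(intrinsics=f['intrinsics'],pose=T)
for c in blobs(h,m,(200,20,420,340),2000):
    print(cv2.boundingRect(c)); q=c[:,0]; 
    for r in range(q[:,1].min(),q[:,1].max(),12):
        x=q[np.abs(q[:,1]-r)<=1][:,0]; z=wtool(f,s,[(x.min()-.5,r),(x.max()+.5,r)],71)[:,:2]; print(r,x.min(),x.max(),z[0],z[1])
"
```

```text
cur [ 446.1 -291.6  179.7] yaw -16.4 tilt 0.05 | rz -0.0 dx 0.9 dy 0.3 dz 127.8 q [-40.6  13.2  93.7  -0.   73.2  65.8] F [-0.2 -0.5 -0.2]
(262, 88, 102, 209)
88 272 355 [ 99.5 -27.7] [99.5 27.3]
100 272 354 [ 92.  -27.9] [92.  26.9]
112 272 354 [ 84.4 -28.1] [84.4 27.1]
124 262 363 [ 76.7 -35.1] [76.7 33.4]
136 263 362 [ 68.9 -34.7] [68.9 33. ]
148 263 362 [ 61.  -34.9] [61.  33.2]
160 263 362 [ 52.9 -35.2] [52.9 33.5]
172 264 361 [ 44.7 -34.8] [44.7 33.1]
184 264 361 [ 36.4 -35.1] [36.4 33.4]
196 264 361 [ 27.9 -35.4] [27.9 33.7]
208 265 360 [ 19.3 -34.9] [19.3 33.2]
220 265 360 [ 10.5 -35.2] [10.5 33.5]
232 266 360 [  1.6 -34.8] [ 1.6 33.8]
244 266 359 [ -7.5 -35.1] [-7.5 33.4]
256 267 359 [-16.7 -34.7] [-16.7  33.7]
268 267 358 [-26.1 -35. ] [-26.1  33.2]
280 277 350 [-35.7 -27.8] [-35.7  27.6]
292 277 349 [-45.4 -28. ] [-45.4  27.1]
```

The stack measures square, with both plates centred on each other to within 1 mm, and the gripper is clear, so I'm handing in.

```bash
python3 -c "
from plant import robot
print(robot.job_done())"
```

```text
the job is handed in; nothing more can be done
None
```

The job is handed in at about 31 s of the 72 s allowed: the long plate is centred on the mould to about 2 mm, the short plate is square on it to about 1 mm, and the gripper is clear; no verdict was printed, and the bystanders had no final check, though no unexpected contact showed.

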